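Feed three refill cartridges into the closed-end tube

ROBOT

A 6-joint arm with a two-finger parallel gripper is mounted at the origin on a cart in front of the work surface, level with it; the furniture and walls round the work are solid. World frame = base frame: x ahead of the robot, y to its left, z up, the work surface at z = 0. Lengths are in m, angles in degrees, forces in N, time in s.
With the tool pointing down it reaches from about 0.325 to 0.775 m from the base axis. Payload 5.5 kg.
Tool frame: the origin (TCP) lies between the finger pads; the fingertips stand 17 mm ahead of it and the grasp point (between the pads) lies 2 mm behind it (tip_reach is the distance from the TCP to the fingertips, in m); z points along the fingers, y is the line along which they close (so a half turn about z gives the same grasp; the last joint's range is limited). The gripper opens to 88 mm and grips with 3 to 60 N. Pads are 20 mm wide; open, the fingers measure 115 mm over their backs; the gripper's body (75 mm by 178 mm) begins 61 mm behind the grasp point.
Start: joints at [61.037, 5.22, 70.514, -0, 104.267, -3.249], TCP at [0.26, 0.541, 0.219] pointing down, gripper open.
Joint ranges: [-164.24, 164.24], [-49.07, 125.15], [9.68, 141.18], [-86.29, 266.29], [3.28, 154.24], [-151.56, 151.56]. Speed limits (degrees/s): [147.25, 147.25, 172.46, 180, 180, 180].

INTERFACE

Orientations are given as a 3x3 rotation matrix whose columns are the frame's x, y, z axes.
In Python, from station import * gives the robot as it stands. The module is installed in compiled form; this text tells all that it offers. Calls block until the motion is done:
- move_ptp(position, orientation): joint-space move of the TCP to a pose.
- movel(position, orientation=None, feed=0.15): straight line of the TCP; orientation=None keeps the orientation; feed is the mean speed in m/s.
- set_joints(angles): joint-space move.
- move_gripper(opening, grasp_force=None): finger opening in m; grasp_force is the grip in N (None keeps the last); returns when the fingers have stopped.
- sleep(seconds).
- solve_ik(position, orientation): joint angles nearest the present ones, or None.
- state(): the state.
- snapshot(name): name is "scene" or "side" or "wrist"; returns a dict with "color" (480x640x3 uint8, blue, green, red), "fov_y" (degrees; the focal length in pixels is half the picture's height over the tangent of half this angle, whatever the lens; pixels are square), "cx", "cy" (the principal point, pixels), "R" (3x3) and "t" (3): a world point X has camera coordinates R X + t. Camera axes: x right, y down, z forward; pixel columns grow to the right and rows downward; lengths in m; the calibration is good to about 2 mm. A picture is of the moment at which its call begins. There is no depth.
A pose or a line that the arm cannot do raises PlanningError and nothing moves.
- hand_in(): hands the job in; it is judged then, once.
Trained networks look in a picture, given as the dict that the camera call returned (one of the last four; its "shot" number tells which), for a name from the list of things; names that differ only in an ending like _2 or _b are one class to them, and where a whole thing is asked for, a point or a joint stands for the part that bears it (a point fixed in the world has none). Each returns a list of dicts, best first, with "score" (0 to 1); they miss things now and then, are a little off and sometimes report something else, mostly with a low value. They report only what shows in the picture. A call takes as long as a camera call.
- spot_in(picture, label): "extent" ([left, top, right, bottom] in pixels, round what is visible of it).
The state is a dict: "clock": time; "joint_positions": joint angles; "joint_velocities": joint speeds; "joint_efforts": joint torques, N m; "ee_pos": TCP position; "ee_rot": TCP orientation; "force": force on the tool from outside, world axes, zero at the start; "moment": the same for the moment, N m; "grip_width": finger opening in m; "gripper_force": force on a finger pad.
Only numpy, scipy, OpenCV 4.12 (cv2) and the standard library are available. Lean on these libraries where they do the work, as an engineer would, in place of code of your own. Each camera call takes 0.05 s, during which the arm holds its last target. There are 200 camera calls.

TASK

Load the three white refill cartridges one after another into the closed-end storage tube beside the hob: the longest first, then the middle one, the shortest last, each laid in the open trough and pushed along so that it drives the ones before it deeper. The last must be pushed fully past the spring catch, so that the catch has popped out again behind it. Leave the garlic, lemon, pepper mill and spice jar where they stand.

Things in the scene. Friction and masses are not known exactly. Their poses are not given: they have to be found in the camera images.
- cartridge_long: The longest of three plain white refill cartridges, rigid bars of square section 42 x 42 mm with slightly rounded edges and thin grey rings near both ends, told apart by length only: this one is 110 mm long; about 121 g. Lies on a side, on the hob (5 mm above the worktop) at the start. Origin: centre of its underside; x along its length, z up. Its two ends are alike.
- cartridge_medium: The middle of three plain white refill cartridges, rigid bars of square section 42 x 42 mm with slightly rounded edges and thin grey rings near both ends, told apart by length only: this one is 86 mm long; about 95 g. Lies on a side, on the hob (5 mm above the worktop) at the start. Origin: centre of its underside; x along its length, z up. Its two ends are alike.
- cartridge_short: The shortest of three plain white refill cartridges, rigid bars of square section 42 x 42 mm with slightly rounded edges and thin grey rings near both ends, told apart by length only: this one is 62 mm long; about 68 g. Lies on a side, on the hob (5 mm above the worktop) at the start. Origin: centre of its underside; x along its length, z up. Its two ends are alike.
- magazine: Storage tube fixed right of the hob: wooden base 418x74x8 mm with a straight channel 46 mm wide, its floor 8 mm above the surface; near part an open trough, far part roofed by a clear plate, closed by a black cap. Origin: on the surface, mid-width, level with the catch's back face; x along the channel from trough to closed end (level, pointing rightward), y to its left, z up.
- mouth (a point): On the channel floor, mid-width, 8 mm above the magazine's origin, same axes: in line with the catch's straight back face. A cartridge whose rear end is past this point towards +x is caught. Between x = -24 and +22 mm the channel is open above, with a cheek 26 mm high on the right and a 5 mm lip plus the catch on the left.
- roof_edge (a point): Near edge of the roof's underside, mid-width: 22 mm along +x from the mouth point, 46 mm above the channel floor. From here on the channel is roofed and walled; the tube's top with its steel bands is 60 mm above the surface. The closed end's inner face is 266 mm along +x from the mouth point; the cartridges end to end measure 258 mm, so 8 mm of play remain.
- trough_end (a point): Near, open end of the loading trough, on the channel floor, mid-width, 140 mm along -x from the mouth point. The trough runs from here to x = -24 mm, open above; its side walls rise 6 mm straight above the floor, then flare 5 mm outward to 12 mm above the floor.
- catch (a joint): Steel spring catch in the channel's left side. 0 = fully out (tip 8 mm into the channel); grows to 0.010 m as it is pressed back. A cartridge pushed along presses it back by its ramp, which runs from x = -24 to -7 mm, (about 1 N at first, under 4 N fully back), and it pops out by itself behind the cartridge.
- catch_tip (a point): Innermost edge of the catch, at its back face, 14 mm above the channel floor (the catch spans 6 to 22 mm above it). Its black housing stands outside the channel on the left: x = -26 to +10 mm, y = +31 to +61 mm from the mouth point, top 35 mm above the surface.
- garlic: Garlic bulb, 56 mm across and high, standing loose among the cartridges; leave it alone. Origin: centre of its underside.
- mill: White battery pepper mill, 56 mm across and 203 mm tall, standing loose and easily toppled; leave it alone. Origin: centre of its underside, z up.
- lemon: Lemon, 71 x 53 x 51 mm, lying loose; leave it alone. Origin: centre of its underside.
- spice: Spice jar with black cap, 45 mm across and 105 mm tall, standing loose beyond the trough; leave it alone. Origin: centre of its underside.

How it is judged:
By the outcome, as a careful person would: the job done as asked, in the order asked, and still so for the second after the job is handed in, with the robot touching nothing.
It also fails if it takes over 72 s, if anything falls off the work surface, if the arm or the gripper's body presses on something with over 40 N, if the wrist force passes 120 N, or if a joint passes its speed limit or range.

## Working session

There is one attempt and no reset: what is moved stays moved. The work goes in short steps, each a Python script; the robot and the scene stay as the last script left them, time stands still between calls to the robot, and variables do not carry over. Pictures are saved under pics/ and viewed, at most 13 in all, crops included, and the job is handed in when it is done.

```bash
mkdir -p pics; cat > h.py <<'E'
from station import *
import numpy as np, cv2
def ray(p,u,v):
    f=240/np.tan(np.radians(p["fov_y"])/2); R=np.array(p["R"]);t=np.array(p["t"])
    return -R.T@t, R.T@np.array([(u-p["cx"])/f,(v-p["cy"])/f,1])
def onz(p,u,v,z):
    c,d=ray(p,u,v); return (c+d*(z-c[2])/d[2])
def proj(p,X):
    f=240/np.tan(np.radians(p["fov_y"])/2); c=np.array(p["R"])@np.array(X)+np.array(p["t"])
    return c[0]/c[2]*f+p["cx"],c[1]/c[2]*f+p["cy"]
E
python3 - <<'E'
from h import *
for n in("scene","side","wrist"):
    p=snapshot(n); cv2.imwrite(f"pics/{n}0.png",p["color"])
    print(n,p["fov_y"],p["cx"],p["cy"],np.round(ray(p,320,240),3).tolist())
    for l in("cartridge_long","cartridge_medium","cartridge_short","magazine","catch","garlic","mill","lemon","spice"):
        print(l,[(np.round(d["extent"]).astype(int).tolist(),round(d["score"],2)) for d in spot_in(p,l)[:4]])
print(state()["clock"])
E
```

```text
scene 50.908518114638696 313.7061317135573 248.23931305828472 [[0.115, -0.618, 0.558], [0.499, 0.697, -0.516]]
cartridge_long [([184, 202, 224, 241], 0.79), ([241, 180, 270, 201], 0.2)]
cartridge_medium [([292, 201, 332, 237], 0.97), ([184, 199, 221, 244], 0.35)]
cartridge_short [([251, 252, 290, 288], 0.59), ([325, 160, 361, 269], 0.16)]
magazine [([314, 331, 634, 475], 0.72)]
catch [([397, 351, 417, 372], 0.75), ([182, 200, 224, 245], 0.53)]
garlic [([252, 217, 277, 242], 0.72)]
mill [([327, 159, 360, 269], 0.81)]
lemon [([241, 180, 271, 203], 0.68)]
spice [([416, 252, 453, 312], 0.59)]
side 44.38745750467765 326.7865168683224 239.55189411496826 [[-0.074, -0.923, 0.59], [0.501, 0.768, -0.398]]
cartridge_long [([211, 216, 245, 256], 0.93)]
cartridge_medium []
cartridge_short [([275, 254, 304, 281], 0.98)]
magazine [([327, 307, 574, 424], 0.76), ([413, 251, 442, 302], 0.52)]
catch [([394, 319, 413, 339], 0.61)]
garlic [([272, 232, 293, 250], 0.66)]
mill [([336, 176, 368, 270], 0.97), ([212, 218, 244, 254], 0.64)]
lemon [([262, 204, 287, 222], 0.69), ([415, 250, 440, 302], 0.68), ([395, 320, 412, 338], 0.46), ([210, 219, 244, 253], 0.16)]
spice [([413, 248, 442, 303], 0.92)]
wrist 69.62891215964244 316.5048402726984 239.49771112574 [[0.193, 0.572, 0.384], [0.246, -0.108, -0.963]]
cartridge_long [([173, 395, 267, 440], 0.62)]
cartridge_medium []
cartridge_short []
magazine []
catch []
garlic []
mill []
lemon []
spice []
1.5
```

View pics/scene0.png

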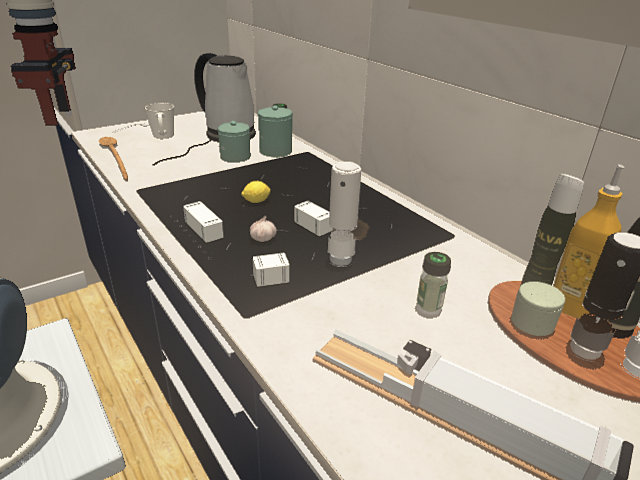

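View pics/side0.png

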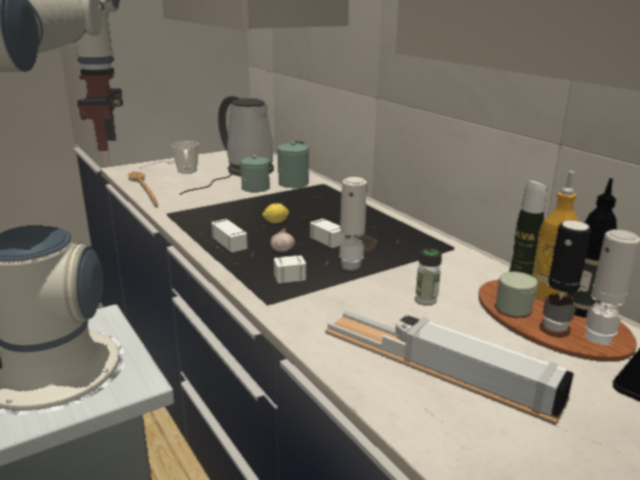

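View pics/wrist0.png

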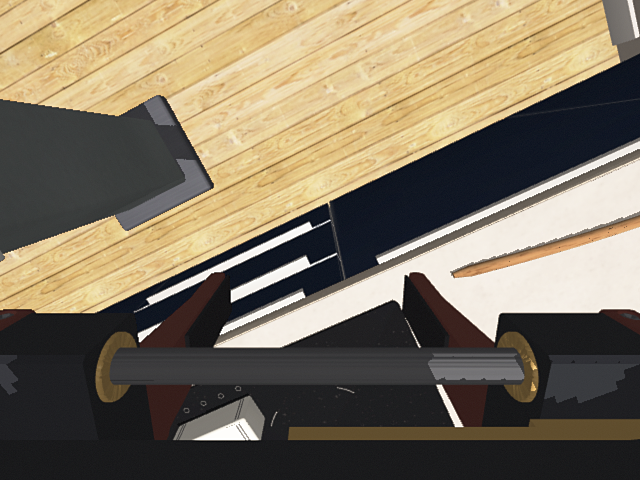

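```bash
python3 - <<'E'
from h import *
p=snapshot("scene")
for n,e in dict(A=(184,202,224,241),B=(292,201,332,237),C=(251,252,290,288)).items():
    print(n,np.round(onz(p,(e[0]+e[2])/2,(e[1]+e[3])/2,.03),3))
for n,(u,v),z in (("mill",(341,265),0.005),("garlic",(263,240),.005),("lemon",(256,195),.02),("spice",(430,314),0),
  ("trough_near_l",(335,332),.02),("trough_near_r",(316,358),.008),("tubeendtopR",(601,473),.06),("tubeendtopL",(622,432),.06),("tubestartL",(428,356),.06),("tubestartR",(415,386),.06),("hobR",(452,236),.005),("hobnear",(248,316),.005)):
    print(n,np.round(onz(p,u,v,z),3))
s=state(); print(np.round(s["ee_rot"],3).tolist())
w=snapshot("wrist"); R=s["ee_rot"]; c,_=ray(w,0,0); print("cam in tool",np.array(R).T@(c-s["ee_pos"]), np.round(np.array(w["R"])@R,3).tolist())
E
```

```text
A [0.458 0.289 0.03 ]
B [0.661 0.177 0.03 ]
C [0.487 0.055 0.03 ]
mill [0.631 0.028 0.005]
garlic [0.547 0.193 0.005]
lemon [0.624 0.363 0.02 ]
spice [ 0.675 -0.172  0.   ]
trough_near_l [ 0.494 -0.138  0.02 ]
trough_near_r [ 0.443 -0.16   0.008]
tubeendtopR [ 0.577 -0.52   0.06 ]
tubeendtopL [ 0.65  -0.503  0.06 ]
tubestartL [ 0.546 -0.284  0.06 ]
tubestartR [ 0.492 -0.315  0.06 ]
hobR [ 0.904 -0.01   0.005]
hobnear [ 0.404 -0.012  0.005]
[[-0.901, 0.434, -0.0], [0.434, 0.901, 0.0], [0.0, 0.0, -1.0]]
cam in tool [ 0.07421269 -0.00050524 -0.16447074] [[-0.0, 1.0, 0.0], [-0.964, -0.0, -0.267], [-0.267, -0.0, 0.964]]
```

```bash
python3 - <<'E'
from h import *
import pickle
R=np.array([[1,0,0],[0,-1,0],[0,0,-1.]])
for P in ([.45,.05,.33],[.43,.0,.36]):
    q=solve_ik(P,R); print(q)
    if q is not None: move_ptp(P,R); break
p=snapshot("wrist"); cv2.imwrite("pics/w1.png",p["color"]); pickle.dump(p,open("w1.pkl","wb"))
for l in("cartridge_long","cartridge_medium","cartridge_short","magazine","catch","garlic","mill","lemon","spice"):
    print(l,[(np.round(d["extent"]).astype(int).tolist(),round(d["score"],2)) for d in spot_in(p,l)[:3]])
print(state()["clock"],state()["joint_positions"])
E
```

```text
[ 2.03360071e+00 -1.41513334e+01  7.74857419e+01 -2.54444375e-14
  1.16665591e+02  9.20336007e+01]
cartridge_long [([78, 173, 180, 211], 0.8)]
cartridge_medium [([158, 2, 242, 46], 0.63), ([446, 80, 640, 203], 0.6)]
cartridge_short [([286, 143, 331, 197], 0.76)]
magazine [([447, 82, 640, 204], 0.84), ([182, 100, 222, 144], 0.28)]
catch [([534, 118, 564, 135], 0.67), ([33, 26, 83, 88], 0.64)]
garlic [([179, 99, 222, 142], 0.86)]
mill [([290, 2, 352, 64], 0.85)]
lemon [([32, 25, 84, 88], 0.71)]
spice [([465, 0, 521, 24], 0.87)]
4.0417 [ 2.04673627e+00 -1.41462684e+01  7.74842215e+01 -6.80283958e-04
  1.16666846e+02  9.20322902e+01]
```

View pics/w1.png

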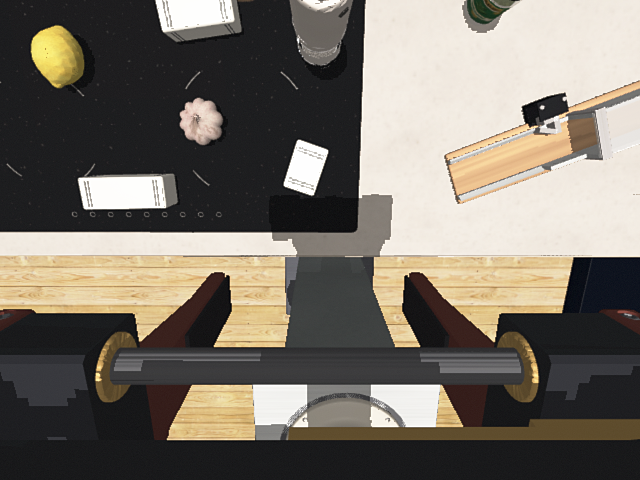

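```bash
cat >> h.py <<'E'
RD=np.array([[1,0,0],[0,-1,0],[0,0,-1.]])
def rect(p,x0,x1,y0,y1,z,s=2000):
    "metric top view: col=(y1-y)*s, row=(x1-x)*s"
    c=[(x1,y1),(x1,y0),(x0,y0),(x0,y1)]
    src=np.float32([proj(p,(x,y,z)) for x,y in c]); dst=np.float32([((y1-y)*s,(x1-x)*s) for x,y in c])
    return cv2.warpPerspective(p["color"],cv2.getPerspectiveTransform(src,dst),(int((y1-y0)*s),int((x1-x0)*s)),flags=cv2.INTER_LINEAR)
def top(p,x,y,z=.047,r=.09,s=2000,th=None,out=None):
    im=rect(p,x-r,x+r,y-r,y+r,z,s); g=cv2.cvtColor(im,cv2.COLOR_BGR2GRAY)
    m=((g>(th or 225))*255).astype(np.uint8); m=cv2.morphologyEx(m,cv2.MORPH_CLOSE,np.ones((13,13))); m=cv2.morphologyEx(m,cv2.MORPH_OPEN,np.ones((13,13)))
    cs,_=cv2.findContours(m,cv2.RETR_EXTERNAL,cv2.CHAIN_APPROX_NONE)
    c=min((c for c in cs if cv2.contourArea(c)>.03**2*s*s),key=lambda c:np.hypot(*(np.mean(c[:,0],0)-r*s)))
    b=cv2.boxPoints(cv2.minAreaRect(c))
    if out: cv2.drawContours(im,[b.astype(int)],0,(0,0,255),1); cv2.imwrite(out,im)
    w=np.array([[x+r-v/s,y+r-u/s] for u,v in b]); e=[w[1]-w[0],w[2]-w[1]]; L=[np.hypot(*k) for k in e]
    k=int(np.argmax(L)); return w.mean(0),np.degrees(np.arctan2(e[k][1],e[k][0]))%180,max(L),min(L)
E
python3 - <<'E'
from h import *
import pickle
p=pickle.load(open("w1.pkl","rb"))
cA=onz(p,125,191,.047); cC=onz(p,307,168,.047); ims=[]
print(cA,cC)
print("A",top(p,cA[0],cA[1],out="pics/a.png")); print("C",top(p,cC[0],cC[1],out="pics/c.png"))
move_ptp([.55,.15,.33],RD); q=snapshot("wrist"); pickle.dump(q,open("w2.pkl","wb"))
print("B",top(q,.66,.177,out="pics/b.png"))
for n in("garlic","mill","lemon"):
    for d in spot_in(q,n)[:1]: e=d["extent"]; print(n,np.round(e),np.round(onz(q,(e[0]+e[2])/2,(e[1]+e[3])/2,.03),3))
move_ptp([.46,-.15,.25],RD); r=snapshot("wrist"); pickle.dump(r,open("w3.pkl","wb"))
m=rect(r,.38,.68,-.45,-.1,.008,1700); m=m
cv2.imwrite("pics/m.png",m)
cv2.imwrite("pics/abc.png",np.hstack([cv2.resize(cv2.imread(f"pics/{k}.png"),(260,260)) for k in "abc"]))
print(state()["clock"])
E
```

```text
[0.46240554 0.2985527  0.047     ] [0.49186849 0.06275235 0.047     ]
A (array([0.46021198, 0.30270601]), np.float64(90.5305062926435), np.float64(0.10762965470096761), np.float64(0.04059549085662644))
C (array([0.49209222, 0.06512831]), np.float64(161.20011092560762), np.float64(0.060384178956913), np.float64(0.040514613704615385))
B (array([0.67194325, 0.18992575], dtype=float32), np.float32(97.59464), np.float32(0.084320456), np.float32(0.0404421))
garlic [261. 184. 299. 217.] [0.547 0.199 0.03 ]
mill [374.  80. 481. 151.] [0.656 0.009 0.03 ]
lemon [129. 116. 172. 172.] [0.621 0.365 0.03 ]
6.1417
```

View pics/m.png

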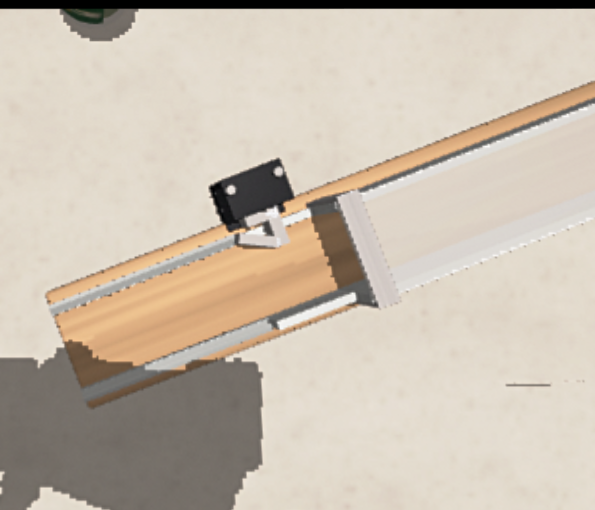

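View pics/abc.png

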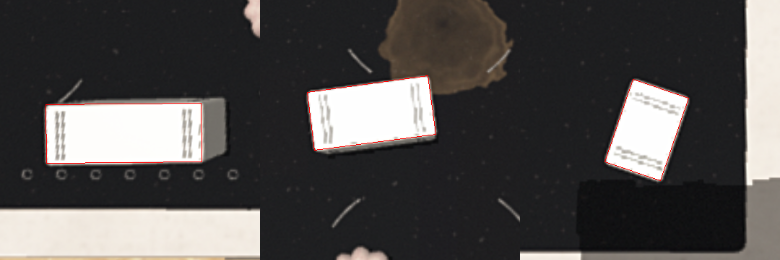

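```bash
cat >> h.py <<'E'
TE=np.array([.4744,-.1406]); D=np.array([.357,-.934]); D/=np.hypot(*D); N=np.array([-D[1],D[0]])
def mag(x,y=0): return TE+D*(x+.14)+N*y
def yaw(a):
    c,s=np.cos(np.radians(a)),np.sin(np.radians(a)); return np.array([[c,s,0],[s,-c,0],[0,0,-1.]])
YM=np.degrees(np.arctan2(-D[1],-D[0]))
Z=.2
def P(xy,z): return [float(xy[0]),float(xy[1]),float(z)]
def st(n):
    s=state(); print(n,"t",round(s["clock"],2),"F",np.round(s["force"],1),"w",round(s["grip_width"],4),"gf",round(s["gripper_force"],1),"pos",np.round(s["ee_pos"],4)); return s
def pick(xy,a):
    move_gripper(.07,25); move_ptp(P(xy,.12),yaw(a)); movel(P(xy,.036),feed=.12)
    move_gripper(.03,25); st("grip"); movel(P(xy,Z),feed=.2); return st("lift")
def place(xm,via=None):
    if via is not None: movel(P(via,Z),yaw(YM),feed=.35)
    move_ptp(P(mag(xm),.12),yaw(YM)); movel(P(mag(xm),.055),feed=.15); movel(P(mag(xm),.0400),feed=.04); st("down")
    move_gripper(.058); movel(P(mag(xm),.1),feed=.2); st("released")
def behind(xr,y=-.003):
    move_gripper(0.0); move_ptp(P(mag(xr-.03,y),.12),yaw(YM))
def push(xr,to,y=-.003,feed=.07,n=4):
    movel(P(mag(xr-.03,y),.036),feed=.15); st("behind")
    for x in np.linspace(xr,to,n): movel(P(mag(x-.010,y),.036),feed=feed); st("x %.3f"%x)
def up(x,y=-.003):
    movel(P(mag(x-.016,y),.036),feed=.1); movel(P(mag(x-.016,y),.13),feed=.25)
E
python3 - <<'E'
from h import *
for xy,a in (((.4602,.3027),90.5),((.672,.190),97.6),((.492,.065),161.2)): print(solve_ik(P(xy,.036),yaw(a)) is not None)
print(solve_ik(P(mag(-.165),.036),yaw(YM)) is not None,solve_ik(P(mag(0),.036),yaw(YM)) is not None)
move_ptp(P((.46,.25),Z),yaw(90.5))
pick((.4602,.3027),90.5); place(-.083)
behind(-.138); st("b")
p=snapshot("wrist"); cv2.imwrite("pics/w4.png",p["color"])
s=snapshot("scene")
u=[proj(s,[*mag(x),.03]) for x in(-.15,0.03)]; c=s["color"][310:410,290:490]
cv2.imwrite("pics/s4.png",np.vstack([cv2.resize(c,(800,400)),]))
E
```

```text
True
True
True
True True
grip t 10.0 F [ 0.4 -0.3  1.6] w 0.0416 gf 25.0 pos [0.4604 0.3028 0.0364]
lift t 10.97 F [-0.2  0.3 -1. ] w 0.0419 gf 25.0 pos [0.4597 0.3024 0.1982]
down t 13.91 F [ 0.9 -0.4 -0.7] w 0.0416 gf 25.0 pos [ 0.4946 -0.1938  0.0398]
released t 14.84 F [ 0.   0.1 -0.1] w 0.058 gf 0.0 pos [ 0.4951 -0.194   0.1005]
b t 16.25 F [ 0.1  0.2 -0.2] w 0.0005 gf 0.0 pos [ 0.4618 -0.115   0.1206]
```

View pics/s4.png

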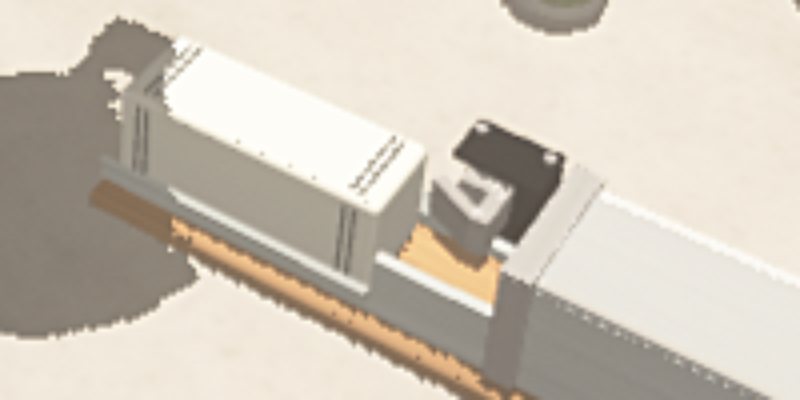

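The long cartridge lies flat and straight in the trough, with its front face just short of the catch ramp (crop px about 400,250). Next I push it in.

```bash
python3 - <<'E'
from h import *
push(-.138,.003,n=6); up(.003)
s=snapshot("scene"); cv2.imwrite("pics/s5.png",cv2.resize(s["color"][310:410,290:490],(800,400)))
E
```

```text
behind t 17.06 F [1.  0.6 0.2] w 0.0003 gf 0.0 pos [ 0.462  -0.1159  0.0366]
x -0.138 t 17.49 F [ 0.5 -0.1  0.2] w 0.0008 gf 0.0 pos [ 0.469  -0.1348  0.0363]
x -0.110 t 18.04 F [0.6 0.3 0.2] w 0.0003 gf 0.0 pos [ 0.479  -0.1613  0.0359]
x -0.082 t 18.59 F [-0.1  0.9  0.2] w 0.0004 gf 0.0 pos [ 0.4891 -0.1877  0.036 ]
x -0.053 t 19.14 F [-1.   0.2 -0.4] w 0.0004 gf 0.0 pos [ 0.4991 -0.2141  0.036 ]
x -0.025 t 19.69 F [ 0.4 -0.1  0.3] w 0.0 gf 0.0 pos [ 0.5092 -0.2404  0.036 ]
x 0.003 t 20.24 F [-0.4 -0.   0.5] w 0.0007 gf 0.0 pos [ 0.5192 -0.2666  0.036 ]
```

View pics/s5.png

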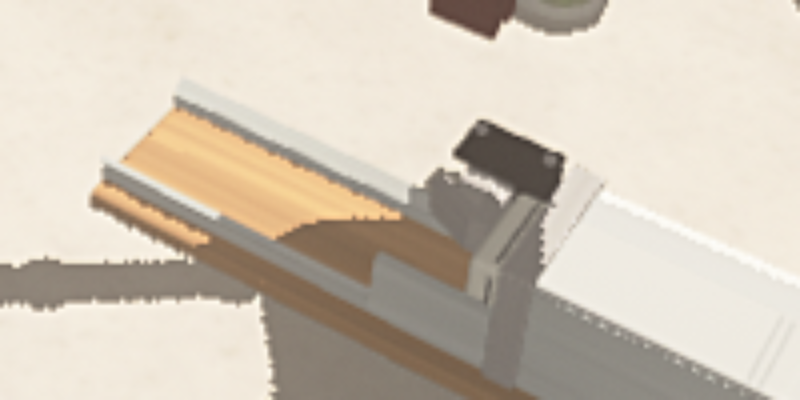

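```bash
python3 - <<'E'
from h import *
movel(P(mag(-.05),Z),feed=.3); move_ptp(P((.5,.17),Z),yaw(97.6))
s=pick((.672,.190),97.6)
if s["grip_width"]>.038:
    place(-.077,via=(.5,.17)); behind(-.120)
    s=snapshot("scene"); cv2.imwrite("pics/s6.png",cv2.resize(s["color"][310:410,290:490],(800,400)))
E
```

```text
grip t 26.28 F [0.5 0.3 1.6] w 0.0416 gf 25.0 pos [0.6723 0.1901 0.0364]
lift t 27.25 F [-0.3  0.1 -0.5] w 0.0421 gf 25.0 pos [0.6715 0.1899 0.198 ]
down t 30.43 F [ 0.5 -0.3 -0.8] w 0.0416 gf 25.0 pos [ 0.4968 -0.1994  0.0398]
released t 31.36 F [ 0.1  0.4 -1.4] w 0.0579 gf 0.0 pos [ 0.4972 -0.1996  0.1004]
```

View pics/s6.png

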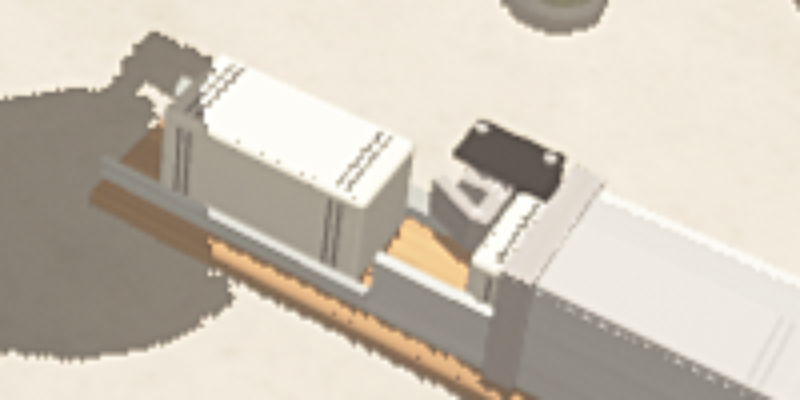

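The medium cartridge sits straight in the trough, and the catch (crop px about 470,195) has popped out behind the long one. I push it in and then fetch the short one.

```bash
python3 - <<'E'
from h import *
push(-.120,.003,n=5); up(.003)
movel(P(mag(-.05),Z),feed=.3)
move_ptp(P((.49,.02),Z),yaw(161.2))
s=pick((.4921,.0651),161.2)
if s["grip_width"]>.038:
    place(-.067); behind(-.098)
    s=snapshot("scene"); cv2.imwrite("pics/s7.png",cv2.resize(s["color"][310:410,290:490],(800,400)))
E
```

```text
behind t 33.48 F [0.4 0.  0.1] w 0.0006 gf 0.0 pos [ 0.4684 -0.1328  0.0365]
x -0.120 t 33.92 F [-0.2  0.  -0.8] w 0.0005 gf 0.0 pos [ 0.4754 -0.1516  0.0363]
x -0.089 t 34.51 F [-0.2  0.1 -0.8] w 0.0002 gf 0.0 pos [ 0.4863 -0.1804  0.0359]
x -0.058 t 35.1 F [ 1.3 -0.3 -0.3] w 0.0002 gf 0.0 pos [ 0.4974 -0.2092  0.036 ]
x -0.028 t 35.69 F [-0.1  0.3 -1. ] w 0.0005 gf 0.0 pos [ 0.5083 -0.2379  0.036 ]
x 0.003 t 36.28 F [ 0.2 -0.3 -0.7] w 0.0008 gf 0.0 pos [ 0.5191 -0.2664  0.0359]
grip t 41.45 F [-0.9  1.2  1.2] w 0.0416 gf 25.0 pos [0.4923 0.0652 0.0363]
lift t 42.42 F [ 0.4 -0.2 -2.1] w 0.042 gf 25.0 pos [0.4916 0.0651 0.1984]
down t 44.62 F [-0.9 -0.5 -1.3] w 0.0416 gf 25.0 pos [ 0.5003 -0.2088  0.0398]
released t 45.56 F [-0.6  0.6 -0.2] w 0.0579 gf 0.0 pos [ 0.5009 -0.209   0.1006]
```

View pics/s7.png

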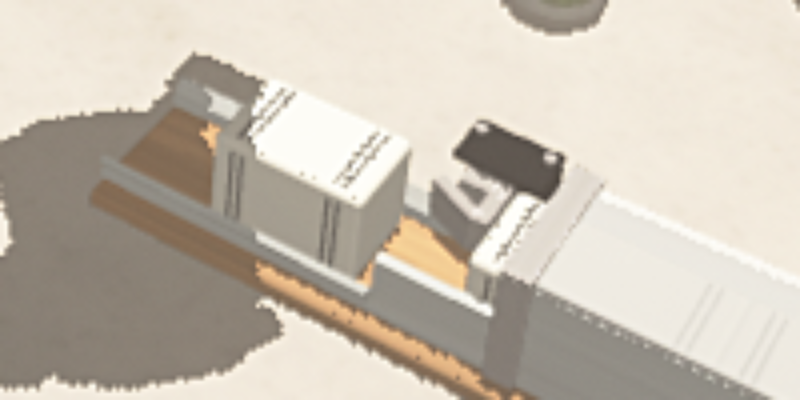

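The short one is placed and the catch is out again behind the medium one. This is the final push, in finer steps near the end.

```bash
python3 - <<'E'
from h import *
push(-.098,.002,n=4)
for x in (.0035,.005):
    movel(P(mag(x-.010,-.003),.036),feed=.02); s=st("x %.4f"%x)
    if np.hypot(*s["force"][:2])>12: break
up(x); move_ptp(P(mag(-.2),.2),yaw(YM)); st("away")
s=snapshot("scene"); w=snapshot("wrist")
m=rect(w,mag(-.0)[0]-.06,mag(0)[0]+.06,mag(0)[1]-.06,mag(0)[1]+.06,.03,3300)
cv2.imwrite("pics/s8.png",np.hstack([cv2.resize(s["color"][330:400,360:430],(400,400),interpolation=cv2.INTER_CUBIC),cv2.resize(m,(400,400))]))
E
```

```text
behind t 47.65 F [-0.2  0.6  0.5] w 0.0001 gf 0.0 pos [ 0.4762 -0.1533  0.0365]
x -0.098 t 48.08 F [-0.1  0.4  0.2] w 0.0002 gf 0.0 pos [ 0.4832 -0.1721  0.0363]
x -0.065 t 48.71 F [ 1.  -1.2 -0.2] w 0.0002 gf 0.0 pos [ 0.4951 -0.2033  0.0359]
x -0.031 t 49.33 F [ 0.3 -0.3  1.1] w 0.0003 gf 0.0 pos [ 0.5071 -0.2347  0.036 ]
x 0.002 t 49.96 F [-0.2  0.1  0.2] w 0.0007 gf 0.0 pos [ 0.5188 -0.2655  0.036 ]
x 0.0035 t 50.21 F [ 0.2 -0.8  0.2] w 0.0008 gf 0.0 pos [ 0.5193 -0.2664  0.0361]
x 0.0050 t 50.46 F [-0.8  1.1  0.9] w 0.0002 gf 0.8 pos [ 0.5198 -0.2676  0.0361]
away t 52.06 F [-0.6 -0.3  0.9] w 0.0003 gf 0.0 pos [ 0.4529 -0.085   0.1986]
```

View pics/s8.png

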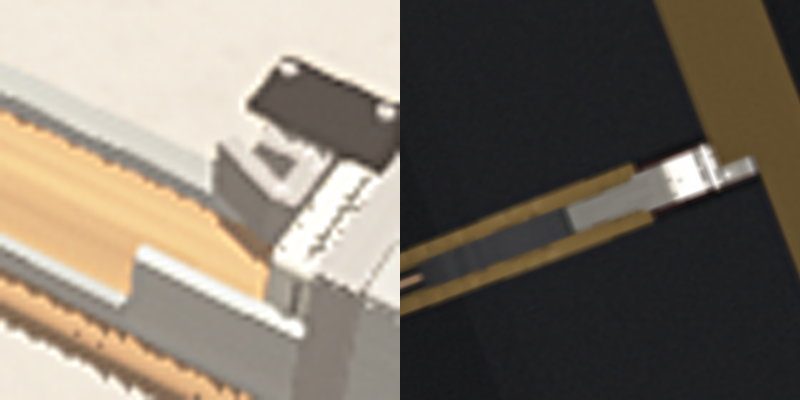

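The catch stands fully out again (px about 408,358, the same as when empty), with the short cartridge's rear just ahead of it. The job is done, so I hand it in.

```bash
python3 -c "
from h import *
print(hand_in())"
```

```text
the job is handed in; nothing more can be done
None
```

I loaded all three cartridges in order (long, medium, short), saw the catch out again behind the last one, and handed the job in with the clock at about 52 s; nothing else was touched as far as I could see.

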